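Close up the specimen carrier

TASK

The open specimen carrier on the desk is ready to go out. With the fingertips, push the upright inner flap all the way down flat over the tubes, and only then push the lid over until it is fully shut on the rim, gently, without slamming it. Grasp and lift nothing: do not lift, tip or shove the carrier, leave the tubes in it and everything else on the desk where it is, and finish with the hand clear.

Things in the scene. Friction and masses are not known exactly. Their poses are not given: they have to be found in the camera images.
- case: The open specimen carrier, a blue plastic box with steel catches, free on the table, 3.5 kg or so: 240 mm along its x, 200 mm along its y, 110 mm tall, walls 10 mm thick. Origin: centre of its underside; z up. The lid is hinged along its +y wall, the inner flap just inside its -y wall; at zero yaw its axes are the world's. Inside, a black insert with its top 48 mm above the underside carries the four tubes.
- lid (a joint): Angle of the lid, rad: 0 = shut flat on the rim, 1.57 = standing upright, at most 2.25 (leaning outward). The hinge is along the carrier's x, at y = +100 mm, z = 111 mm. A stiff friction hinge: the lid stays where it is left and needs about 1 to 4 N at its free edge to move; nothing latches it.
- lid_hinge (a point): Middle of the lid's hinge line, at the inner (under) face of the lid.
- lid_edge (a point): Middle of the free edge of the blue lid, on its outer face (the face that is on top when shut). The lid is a plain flat slab, 240 mm wide, 200 mm from hinge to free edge, 14 mm thick. Its outer face is 14 mm from the hinge line.
- flap (a joint): Angle of the inner flap, rad: 0 = folded flat over the tubes, 1.57 = standing upright, at most 1.75. The hinge is along the carrier's x, at y = -82 mm, z = 95 mm; the flap folds towards the lid side. A friction hinge: it stays where it is left and needs less than 2 N at its free edge to move; it stops flat at 0 by itself.
- flap_hinge (a point): Middle of the flap's hinge line, in the middle of the flap's thickness.
- flap_edge (a point): Middle of the free edge of the flap, on its outer face (the face that is on top when folded down). The flap is a plain white plastic panel, 190 mm wide, 135 mm from hinge to free edge, 5 mm thick; flat, its top is 97.5 mm above the carrier's underside, 12 mm below the rim.
- tube1: Loose red-capped specimen tube standing in the insert in the carrier, 17 mm across, 73 mm tall, its origin at the centre of its foot; its cap is just below the flap when that is flat. To be left alone.
- tube2: Loose red-capped specimen tube standing in the insert in the carrier, 17 mm across, 73 mm tall, its origin at the centre of its foot; its cap is just below the flap when that is flat. To be left alone.
- tube3: Loose red-capped specimen tube standing in the insert in the carrier, 17 mm across, 73 mm tall, its origin at the centre of its foot; its cap is just below the flap when that is flat. To be left alone.
- tube4: Loose red-capped specimen tube standing in the insert in the carrier, 17 mm across, 73 mm tall, its origin at the centre of its foot; its cap is just below the flap when that is flat. To be left alone.
- scanner: Bystander: handheld barcode scanner, black, lying flat beside the carrier on its flap side, 165 x 66 x 36 mm tall. Origin at the underside. To be left alone.
- marker: Bystander: marker pen lying flat beyond the carrier, about 130 x 15 x 15 mm. Origin at the underside. To be left alone.
- tape: Bystander: roll of paper tape lying flat beside the carrier on its lid side, 80 mm across, 24 mm tall. Origin at the underside. To be left alone.
- rack: Bystander: white tube rack full of red-capped tubes, beyond the carrier, 80 x 130 mm, 85 mm tall. Origin at the underside. To be left alone.
- gloves: Bystander: carton of gloves, 125 x 230 mm, 70 mm tall, on the lid side, well clear of the carrier. Origin at the underside. To be left alone.

How it is judged:
On the way, in this order (a step that is already met when the one before it is completed fails the run):
1. the flap is folded flat while the lid still stands open (value of joint flap below 0.1 rad and value of joint lid above 1.2 rad), for 0.2 s.
2. the lid is shut over the flat flap (value of joint lid below 0.05 rad and value of joint flap below 0.1 rad), for 0.2 s.
At the end, for the whole second after the job is handed in: The flap is flat (within 0.10 rad) and the lid is shut (within 0.05 rad, 10 mm at its edge); the carrier stands at rest on the table within 40 mm of where it was, with all four tubes seated in it (all of step 2 and linear speed of case below 0.02 m/s and height (world z) of case below 0.006 m and angle between case's own z axis and vertical below 0.05 rad and distance of case from where it was at the start of the episode below 0.04 m and z of each of tube1, tube2, tube3, tube4 in the frame of case below 0.03 m); the robot touches nothing.
It fails at once if the lid is brought down before the flap is folded (value of joint lid below 1 rad and value of joint flap above 0.3 rad).
It fails at once if the lid is slammed (over 4 rad/s) (velocity of joint lid below -4 rad/s).
It fails at once if the carrier is lifted, tipped, or shoved more than 40 mm (distance of case from where it was at the start of the episode above 0.04 m or height (world z) of case above 0.012 m or angle between case's own z axis and vertical above 0.1 rad).
It fails at once if a tube is lifted out of its place (z of any of tube1, tube2, tube3, tube4 in the frame of case above 0.03 m).
It fails at once if a bystander is moved more than 30 mm (distance of any of scanner, marker, tape, rack, gloves from where it was at the start of the episode above 0.03 m).
It also fails if it takes over 67 s, if anything falls off the work surface, if the arm or the gripper's body presses on something with over 40 N, if the wrist force passes 120 N, or if a joint passes its speed limit or range.

ROBOT

A 6-joint arm with a two-finger parallel gripper is mounted at the origin on the work surface. World frame = base frame: x ahead of the robot, y to its left, z up, the work surface at z = 0. Lengths are in m, angles in rad, forces in N, time in s.
With the tool pointing down it reaches from about 0.375 to 0.975 m from the base axis. Payload 3.8 kg.
Tool frame: the origin (TCP) lies at the very end of the fingers, on their centre line; the grasp point (between the pads) lies 19 mm behind it; z points along the fingers, y is the line along which they close (so a half turn about z gives the same grasp; the last joint's range is limited). The gripper opens to 85 mm and grips with 20 to 120 N. Pads are 22 mm wide; open, the fingers measure 114 mm over their backs; the gripper's body (76 mm by 85 mm) begins 54 mm behind the grasp point. The pads swing forward as they close: fully open they stand 13 mm farther back than shut.
Start: joints at [-1.265, 0.264, 1.604, -0, 1.274, -0.037], TCP at [0.227, -0.636, 0.231] pointing down, gripper open.
Joint ranges: [-2.63, 2.63], [-0.94, 2.18], [0.31, 2.57], [-1.31, 4.45], [0, 2.66], [-2.55, 2.55]. Speed limits (rad/s): [2.57, 2.57, 3.14, 3.14, 3.14, 3.14].

INTERFACE

Orientations are given as a rotation vector (axis times angle).
In Python, from workcell import monitor, viewer, job gives the robot as it stands. The module is installed in compiled form; this text tells all that it offers.
- The arm moves only by the tool step_arm, never from a script. Its argument "series" is one flat list of numbers, 4 for each row, row after row: the shift along the tool's x, y, z in m, then the turn about the tool's z in rad. A call has 1 to 8 rows; each row is the pose to reach, as a shift and turn from the pose commanded when the call began, along the tool's axes at that moment; what a row does not reach only later rows make up. A row lasts 1/8 s, in which the tool goes at most 62.5 mm and 10.7 degrees, less where a joint would pass 70% of its speed; a pose out of reach is approached as far as the arm can. A call with a gripper value outside its range is refused whole. "gripper" is the opening, from 0 (shut) to 1 (fully open), set as the call begins (left out, the last holds). The fingers move at their own pace and stop on an object; "newtons" is the grip in N (left out, the last holds). Time passes only in rows, so rows that repeat a pose let the fingers close. It gives the time, the measured TCP pose, the force, the opening and the grip force at its end, in the units of the state.
- monitor.read_state(): the state, without advancing time (a new reading comes with each control period).
- viewer.read_camera(name): name is "side" or "top"; returns a dict with "image" (400x640x3 uint8, red, green, blue), "intrinsics" (3x3 intrinsics, pixels), "T" (4x4, takes a point from camera to world coordinates). Camera axes: x right, y up, looking along -z (the intrinsics and any distortion apply to the point x, -y, -z); pixel columns grow to the right and rows downward; lengths in m; the calibration is good to about 2 mm. A picture is of the moment at which its call begins. There is no depth.
- job.finish_job(): hands the job in; it is judged then, once.
Trained networks look in a picture, given as the dict that the camera call returned (one of the last four; its "shot" number tells which), for a name from the list of things; names that differ only in an ending like _2 or _b are one class to them, and where a whole thing is asked for, a point or a joint stands for the part that bears it (a point fixed in the world has none). Each returns a list of dicts, best first, with "score" (0 to 1); they miss things now and then, are a little off and sometimes report something else, mostly with a low value. They report only what shows in the picture. A call takes as long as a camera call.
- viewer.boxes_of(picture, label): "extent" ([centre column, centre row, width, height] in pixels, round what is visible of it).
- viewer.spot_point(picture, label): "point" ([column, row] in pixels: a listed point, or the origin of a listed thing).
The state is a dict: "time": time; "q": joint angles; "joint_vel": joint speeds; "joint_torque": joint torques, N m; "tool_pos": TCP position; "tcp_rot": TCP orientation; "wrist_force": force on the tool from outside, world axes, zero at the start; "torque": the same for the moment, N m; "width": opening from 0.0 (shut) to 1.0 (fully open); "grip_force": force on a finger pad.
Only numpy, scipy, OpenCV 4.12 (cv2) and the standard library are available. Lean on these libraries where they do the work, as an engineer would, in place of code of your own. Each camera call takes 0.05 s, during which the arm holds its last target. There are 200 camera calls.

## Working session

There is one attempt and no reset: what is moved stays moved. The work goes in short steps, Python scripts to look and compute and a tool call to move; the robot and the scene stay as the last step left them, time stands still between calls to the robot, and variables do not carry over. Pictures are saved under pics/ and viewed, at most 10 in all, crops included, and the job is handed in when it is done.

Besides the shell and the picture viewer there is one more tool, called after "Emit:" as a command line: name --argument value ..., lists and objects as JSON in quotes. step_arm: Moves the arm, as the interface text tells. Its arguments: {"type":"object","properties":{"series":{"type":"array"},"gripper":{"type":"number"},"newtons":{"type":"number"}},"required":["series"]}

```bash
mkdir -p pics; cat > h.py <<'E'
import numpy as np, cv2
from workcell import monitor, viewer, job
def ray(p,uv):
    K=p["intrinsics"];T=p["T"];d=np.linalg.inv(K)@[uv[0],uv[1],1];d=T[:3,:3]@[d[0],-d[1],-d[2]]
    return T[:3,3],d/np.linalg.norm(d)
def tri(a,b):
    A=np.zeros((3,3));y=np.zeros(3)
    for o,d in (a,b):
        P=np.eye(3)-np.outer(d,d);A+=P;y+=P@o
    x=np.linalg.solve(A,y);return x,[np.linalg.norm((np.eye(3)-np.outer(d,d))@(x-o)) for o,d in (a,b)]
def look(names,save=None):
    P={c:viewer.read_camera(c) for c in("side","top")}
    for n in names:
        r={}
        for c,p in P.items():
            l=viewer.spot_point(p,n)
            if l: r[c]=l[0]; print(n,c,np.round(l[0]["point"]),round(l[0]["score"],2))
        if len(r)==2: x,e=tri(*[ray(P[c],r[c]["point"]) for c in P]);print("   ",x.round(4),np.round(e,4))
    if save:
        for c,p in P.items(): cv2.imwrite(f"pics/{save}_{c}.png",p["image"][:,:,::-1])
    return P
E
python3 - <<'E'
from h import *
P=look(["case","lid_hinge","lid_edge","flap_hinge","flap_edge","tube1","scanner","tape","rack","gloves","marker"],"a")
for c in P: print(c,P[c]["T"].round(3).tolist(),P[c]["intrinsics"].round(1).tolist())
s=monitor.read_state();print(s)
E
```

```text
case side [232. 232.] 0.92
case top [401. 231.] 0.67
    [ 0.5601 -0.1145  0.0011] [0.0062 0.0062]
lid_hinge side [273. 192.] 0.67
lid_hinge top [364. 216.] 0.91
    [ 0.5796 -0.0076  0.1276] [0.001 0.001]
lid_edge side [297. 123.] 0.66
lid_edge top [337. 204.] 0.66
    [0.5768 0.0595 0.2999] [0.0008 0.0008]
flap_hinge top [445. 234.] 0.83
flap_edge side [171. 171.] 0.58
flap_edge top [468. 225.] 0.65
    [ 0.5529 -0.1934  0.234 ] [0.001 0.001]
tube1 side [250. 215.] 0.58
tube1 top [385. 249.] 0.63
    [ 0.5166 -0.0695 -0.0016] [0.0009 0.0009]
scanner top [483. 247.] 0.64
tape top [306. 248.] 0.76
rack side [201. 314.] 0.82
rack top [444. 161.] 0.89
    [ 0.7407 -0.2189 -0.0044] [0.0015 0.0015]
gloves side [390. 222.] 0.83
gloves top [251. 186.] 0.9
    [6.625e-01 2.598e-01 5.000e-04] [0.0026 0.0026]
marker side [278. 283.] 0.72
marker top [377. 163.] 0.67
    [ 0.7293 -0.0492  0.0029] [0.0007 0.0007]
side [[0.339, -0.706, 0.622, 1.139], [0.941, 0.259, -0.219, -0.083], [-0.007, 0.66, 0.752, 0.754], [0.0, 0.0, 0.0, 1.0]] [[375.7, 0.0, 325.1], [0.0, 375.7, 192.7], [0.0, 0.0, 1.0]]
top [[0.027, 0.988, -0.151, 0.454], [-1.0, 0.026, -0.007, 0.092], [-0.003, 0.152, 0.988, 1.068], [0.0, 0.0, 0.0, 1.0]] [[439.6, 0.0, 316.0], [0.0, 439.6, 205.6], [0.0, 0.0, 1.0]]
{'time': 1.2, 'q': array([-1.26489382e+00,  2.63904074e-01,  1.60398908e+00, -1.50076221e-05,
        1.27372821e+00, -3.68857170e-02]), 'joint_vel': array([ 0.00042865, -0.00020371, -0.00156349, -0.00074025,  0.0011153 ,
       -0.00012931]), 'joint_torque': array([ 9.36310835e-05, -5.15081370e+01, -3.67722631e+01, -1.96655134e-05,
        9.39393503e-04, -1.56816299e-05]), 'tool_pos': array([ 0.22687696, -0.63571915,  0.23128288]), 'tcp_rot': array([-3.09553457e+00, -5.35820380e-01,  2.83845838e-05]), 'wrist_force': array([0.10337447, 1.19559076, 0.22221658]), 'torque': array([-0.00826885,  0.02531665,  0.02050725]), 'grip_force': 0.0, 'width': 0.9957824167376486}
```

View pics/a_side.png

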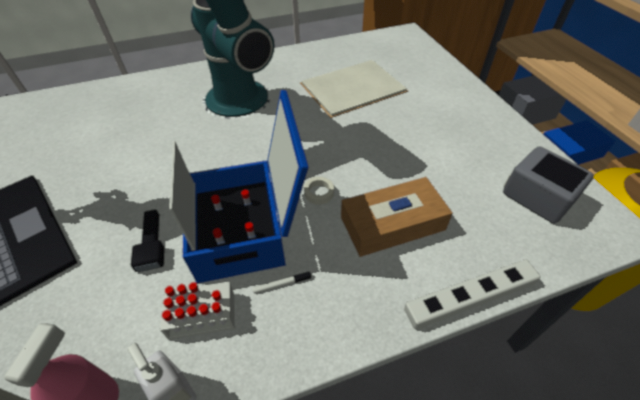

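View pics/a_top.png

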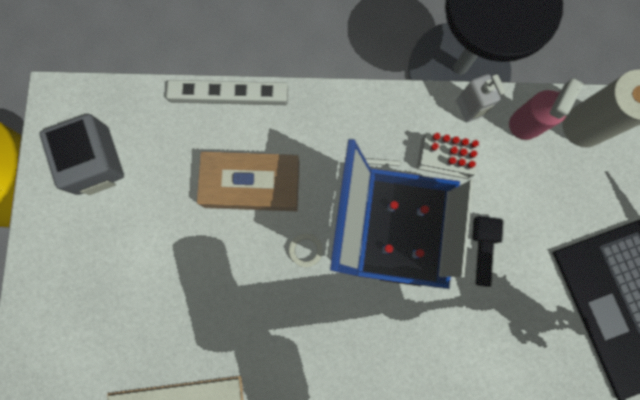

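The pictures show the carrier around top-view columns 335–470 and rows 145–285. The lid leans slightly outward on the left, and the flap stands upright on the right near column 455. The networks' points match this. I put the case centre at about (0.566, -0.107) with a yaw of about -0.143. First move: close the gripper and come round to the flap's outer side, with tool x along the case's y.

Emit:
step_arm --series '[0.05,-0.03,0,-0.136,0.1,-0.06,0,-0.272,0.15,-0.09,0,-0.408,0.2,-0.12,0,-0.544,0.25,-0.15,0,-0.68,0.3,-0.18,0,-0.816,0.35,-0.21,0,-0.952,0.39,-0.24,0,-1.085]' --gripper 0

```text
time: 2.2
tool_pos: [0.5149, -0.2768, 0.2316]
tcp_rot: [2.369, 2.063, 0.001]
wrist_force: [-0.1, 0.2, -0.0]
width: 0.003
grip_force: 0.0
```

```bash
cat >> h.py <<'E'
from scipy.spatial.transform import Rotation as R
C=np.array([.566,-.107]);YAW=-.143
yc=np.array([-np.sin(YAW),np.cos(YAW)]);xc=np.array([np.cos(YAW),np.sin(YAW)])
def where():
    s=monitor.read_state();p=s["tool_pos"];M=R.from_rotvec(s["tcp_rot"]).as_matrix();d=p[:2]-C
    print("t",round(s["time"],2),"local",np.round([d@xc,d@yc,p[2]],4),"yaw_err",round(np.arctan2(M[1,0],M[0,0])-YAW-np.pi/2,4),"F",s["wrist_force"].round(1),s["width"])
E
python3 -c "
from h import *
where(); look(['flap_edge','lid_edge','flap_hinge','lid_hinge','case'])"
```

```text
t 2.2 local [-0.0264 -0.1754  0.2316] yaw_err 0.005 F [-0.1  0.2 -0. ] 0.0032228510226712456
flap_edge side [170. 171.] 0.97
flap_edge top [469. 228.] 0.93
    [ 0.5474 -0.1953  0.2311] [0.0001 0.0001]
lid_edge side [296. 124.] 0.67
lid_edge top [412. 253.] 0.7
    [ 0.521  -0.0033  0.2887] [0.0747 0.0747]
flap_hinge side [194. 219.] 0.94
flap_hinge top [446. 232.] 0.57
    [ 0.5541 -0.1918  0.0819] [0.0027 0.0027]
lid_hinge side [274. 197.] 0.77
lid_hinge top [365. 217.] 0.92
    [ 0.5796 -0.0084  0.1131] [0.001 0.001]
case side [237. 233.] 0.82
case top [400. 233.] 0.61
    [ 0.5567 -0.1097 -0.0094] [0.0009 0.0009]
```

Emit:
step_arm --series '[0.025,0.026,0.015,0,0.05,0.026,0.034,0,0.07,0.026,0.036,0,0.085,0.026,0.036,0,0.1,0.026,0.038,0,0.115,0.026,0.042,0,0.13,0.026,0.05,0,0.145,0.026,0.058,0]'

```text
time: 3.8
tool_pos: [0.5603, -0.1379, 0.173]
tcp_rot: [2.374, 2.057, 0.001]
wrist_force: [0.4, -1.5, -1.0]
width: -0.0
grip_force: 0.6
```

```bash
python3 -c "
from h import *
where(); look(['flap_edge','flap_hinge','lid_edge','lid_hinge'],'b')"
```

```text
t 3.8 local [-0.0012 -0.0314  0.173 ] yaw_err -0.0 F [ 0.4 -1.5 -1. ] -0.0002541334514731063
flap_edge side [218. 176.] 0.62
flap_edge top [417. 222.] 0.9
    [ 0.5608 -0.1082  0.1973] [0.0039 0.0039]
flap_hinge side [193. 215.] 0.93
flap_hinge top [249. 185.] 0.5
    [0.6588 0.0282 0.2949] [0.1966 0.1966]
lid_edge side [297. 123.] 0.61
lid_edge top [336. 202.] 0.97
    [0.5786 0.0604 0.3015] [0.001 0.001]
lid_hinge side [272. 194.] 0.96
lid_hinge top [367. 220.] 0.89
    [ 0.5724 -0.0118  0.1152] [0.0014 0.0014]
```

View pics/b_side.png

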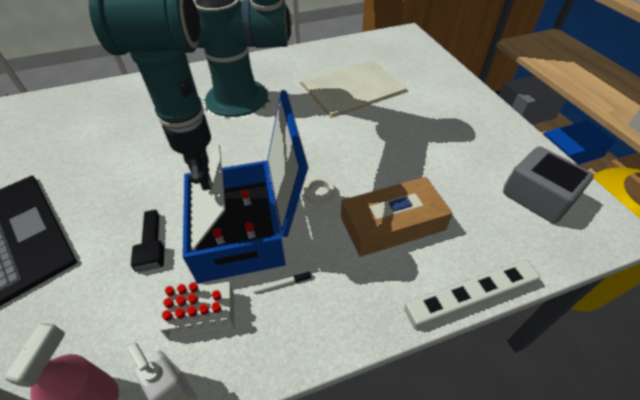

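The side view shows the flap tilting inward under the fingertips, at about (210, 185), with its hinge at the left wall. The lid hasn't moved. I'll keep following the arc down.

Emit:
step_arm --series '[0.012,0,0.013,0,0.023,0,0.026,0,0.03,0,0.04,0,0.034,0,0.05,0,0.036,0,0.06,0,0.037,0,0.069,0,0.037,0,0.076,0,0.037,0,0.078,0]'

```text
time: 5.3
tool_pos: [0.5652, -0.1021, 0.0973]
tcp_rot: [-2.374, -2.056, 0.0]
wrist_force: [-9.4, 2.8, 21.4]
width: -0.002
grip_force: 10.5
```

```bash
python3 -c "
from h import *
where(); look(['flap_edge','flap_hinge','lid_edge','lid_hinge'],'c')"
```

```text
t 5.3 local [-0.0015  0.0047  0.0973] yaw_err -0.0003 F [-9.4  2.8 21.4] -0.0015925987316541008
flap_edge side [251. 198.] 0.82
flap_edge top [384. 222.] 0.78
    [ 0.5686 -0.0541  0.1145] [0.0029 0.0029]
flap_hinge side [193. 217.] 0.96
flap_hinge top [443. 232.] 0.87
    [ 0.5532 -0.1884  0.0864] [0.0016 0.0016]
lid_edge side [296. 122.] 0.61
lid_edge top [339. 200.] 0.59
    [0.5814 0.0571 0.3073] [0.0005 0.0005]
lid_hinge side [271. 190.] 0.64
lid_hinge top [376. 160.] 0.63
    [ 0.6728 -0.02    0.2372] [0.0035 0.0035]
```

View pics/c_side.png

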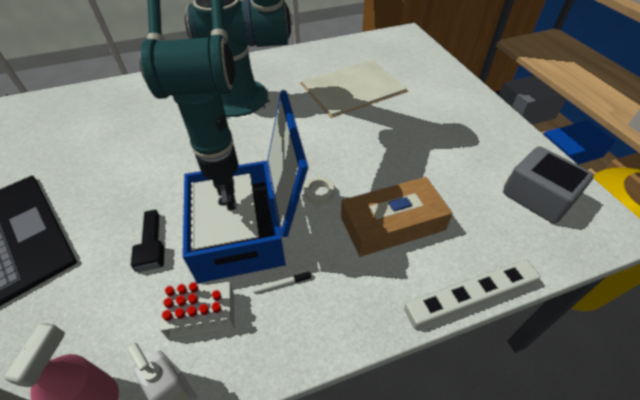

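The flap is flat: TCP z is 0.0973 with 21 N against its stop, and the side view shows the white panel level inside the box. Next I'll go up and over the lid.

Emit:
step_arm --series '[0,0,-0.055,0,0,0,-0.11,0,0,0,-0.165,0,0,0,-0.22,0,0,0,-0.265,0,0.05,0,-0.265,0,0.11,0,-0.265,0,0.16,0,-0.265,0]'

```text
time: 6.8
tool_pos: [0.5883, 0.0575, 0.3604]
tcp_rot: [2.375, 2.056, 0.001]
wrist_force: [0.6, -0.1, -0.0]
width: -0.001
grip_force: 0.0
```

```bash
python3 -c "
from h import *
where(); look(['flap_edge','flap_hinge','lid_edge','case'])"
```

```text
t 6.8 local [-0.0014  0.166   0.3604] yaw_err -0.0007 F [ 0.6 -0.1 -0. ] -0.0006067867876024137
flap_edge side [250. 198.] 0.74
flap_edge top [383. 221.] 0.65
    [ 0.5691 -0.0542  0.1152] [0.0068 0.0068]
flap_hinge side [191. 215.] 0.93
flap_hinge top [446. 232.] 0.6
    [ 0.553  -0.1922  0.0955] [0.0007 0.0007]
lid_edge side [295. 123.] 0.65
lid_edge top [336. 201.] 0.97
    [0.5795 0.058  0.3019] [0.0037 0.0037]
case side [240. 234.] 0.69
case top [399. 233.] 0.8
    [ 0.5585 -0.1056 -0.0151] [0.0015 0.0015]
```

Emit:
step_arm --series '[0.03,0,0,0,0.055,0,0,0,0.055,0,0.045,0,0.055,0,0.09,0,0.04,0,0.09,0,0.02,0,0.09,0,0,0,0.09,0,-0.02,0,0.09,0]'

```text
time: 8.3
tool_pos: [0.5866, 0.0351, 0.2735]
tcp_rot: [2.373, 2.054, 0.008]
wrist_force: [1.6, 3.5, 2.9]
width: -0.005
grip_force: 1.5
```

```bash
python3 -c "
from h import *
where(); look(['flap_edge','lid_edge','lid_hinge','case'],'d')"
```

```text
t 8.3 local [1.000e-04 1.435e-01 2.735e-01] yaw_err -0.0008 F [1.6 3.5 2.9] -0.004675375428785936
flap_edge side [254. 200.] 0.59
flap_edge top [385. 223.] 0.97
    [ 0.5674 -0.0535  0.1048] [0.0004 0.0004]
lid_edge side [277. 120.] 0.67
lid_edge top [359. 204.] 0.83
    [0.5739 0.0228 0.3144] [0.0007 0.0007]
lid_hinge side [274. 196.] 0.96
case side [236. 234.] 0.74
case top [402. 235.] 0.95
    [ 0.5528 -0.1137 -0.0153] [0.0016 0.0016]
```

View pics/d_side.png

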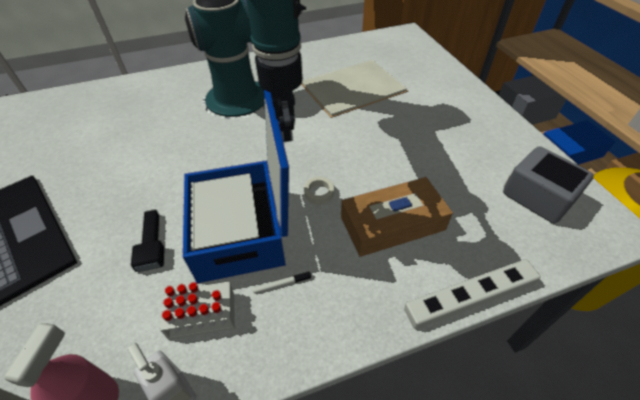

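The side view shows the flap flat in the box and the lid nearly upright. The fingers are behind it at (288, 130). Carrying on with the lid's arc.

Emit:
step_arm --series '[-0.017,0,0,0,-0.032,0,0,0,-0.048,0,0,0,-0.064,0,0.002,0,-0.084,0,0.008,0,-0.104,0,0.014,0,-0.122,0,0.025,0,-0.139,0,0.037,0]'

```text
time: 9.8
tool_pos: [0.5652, -0.1028, 0.2326]
tcp_rot: [2.374, 2.056, 0.0]
wrist_force: [1.7, 2.4, -0.1]
width: -0.001
grip_force: 1.0
```

```bash
python3 -c "
from h import *
where(); look(['lid_edge','case'])"
```

```text
t 9.8 local [-0.0014  0.004   0.2326] yaw_err -0.0005 F [ 1.7  2.4 -0.1] -0.0008191645623992981
lid_edge side [197. 156.] 0.7
case side [233. 232.] 0.71
```

Emit:
step_arm --series '[-0.016,0,0.015,0,-0.028,0,0.031,0,-0.04,0,0.05,0,-0.048,0,0.068,0,-0.052,0,0.081,0,-0.055,0,0.092,0,-0.056,0,0.1,0,-0.056,0,0.105,0]'

```text
time: 11.1
tool_pos: [0.5571, -0.1566, 0.1278]
tcp_rot: [-2.374, -2.057, 0.001]
wrist_force: [-1.7, -0.9, 1.4]
width: 0.002
grip_force: 0.7
```

Emit:
step_arm --series '[0,0,0.003,0,0,0,0.005,0,0,0,0.006,0,0,0,0.006,0]'

```text
time: 11.6
tool_pos: [0.5575, -0.1566, 0.1249]
tcp_rot: [2.374, 2.057, 0.0]
wrist_force: [-6.3, 1.2, 12.7]
width: 0.003
grip_force: 6.4
```

```bash
python3 -c "
from h import *
where(); look(['lid_edge','case'],'e')"
```

```text
t 11.6 local [-0.0013 -0.0503  0.1249] yaw_err 0.0004 F [-6.3  1.2 12.7] 0.00307918700267213
lid_edge side [178. 207.] 0.86
case side [236. 231.] 0.95
case top [402. 231.] 0.74
    [ 0.5599 -0.1105  0.0049] [0.0003 0.0003]
```

View pics/e_side.png

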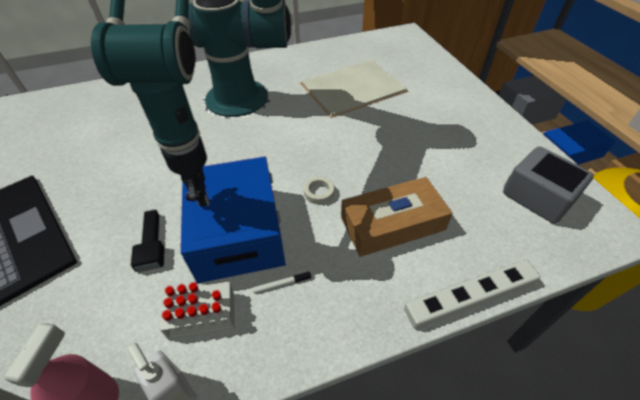

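The lid lies shut on the rim: TCP z is 0.1249, and a reaction of about 13 N shows it is at its stop. The carrier hasn't moved. I'll retreat straight up.

Emit:
step_arm --series '[0,0,-0.03,0,0,0,-0.08,0,0,0,-0.13,0,0,0,-0.15,0,0,0,-0.15,0,0,0,-0.15,0]'

```text
time: 12.65
tool_pos: [0.5562, -0.1561, 0.2698]
tcp_rot: [-2.372, -2.055, 0.003]
wrist_force: [-0.0, 1.1, -0.2]
width: 0.0
grip_force: 0.0
```

```bash
python3 -c "
from h import *
where(); look(['lid_edge','lid_hinge','case','scanner','tape'],'f')"
```

```text
t 12.65 local [-0.0027 -0.05    0.2698] yaw_err 0.0001 F [-0.   1.1 -0.2] 0.000177360380027601
lid_edge side [181. 206.] 0.79
lid_edge top [455. 233.] 0.89
    [ 0.5476 -0.2036  0.125 ] [0.0022 0.0022]
lid_hinge side [272. 195.] 0.58
lid_hinge top [367. 218.] 0.94
    [ 0.5761 -0.0128  0.1156] [0.0004 0.0004]
case side [234. 233.] 0.84
case top [400. 236.] 0.56
    [ 0.5509 -0.1133 -0.0143] [0.0028 0.0028]
scanner side [150. 239.] 0.83
scanner top [482. 248.] 0.52
    [ 0.5234 -0.3025  0.0154] [0.0031 0.0031]
tape side [322. 193.] 0.93
tape top [307. 248.] 0.63
    [0.5138 0.123  0.0031] [0.0051 0.0051]
```

View pics/f_side.png

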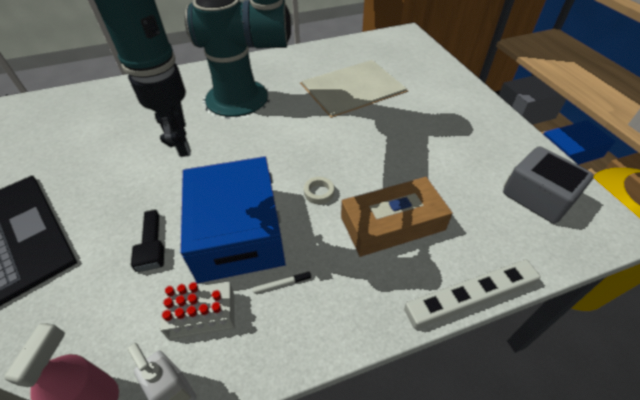

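The lid edge is at z = 0.125, so it is shut. The hand is clear at (180, 150), and the things around the carrier are where they were.

```bash
python3 -c "
from workcell import job
print(job.finish_job())"
```

```text
the job is handed in; nothing more can be done
None
```

I pushed the flap flat and then the lid shut, gently. The carrier and everything around it look unmoved, the hand is clear, and the job is handed in; no verdict was returned.

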